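# Fit the idler and hold back the tensioner of a belt tester

## Robot

A 6-joint arm with a two-finger parallel gripper is mounted at the origin on the work surface. World frame = base frame: x ahead of the robot, y to its left, z up, the work surface at z = 0. Lengths are in m, angles in degrees, forces in N, time in s.
With the tool pointing down it reaches from about 0.3 to 0.75 m from the base axis. Payload 8.5 kg.
Tool frame: the origin (TCP) lies midway between the tips of the shut fingers; the grasp point (between the pads) lies 19 mm behind it; y points along the fingers, z is the direction in which the jaws open and shut, and the axes are right-handed (so a half turn about y gives the same grasp; the last joint's range is limited). The gripper opens to 85 mm and grips with 20 to 120 N. Pads are 22 mm wide; open, the fingers measure 114 mm over their backs; the gripper's body (76 mm by 85 mm) begins 54 mm behind the grasp point. The pads swing forward as they close: fully open they stand 13 mm farther back than shut.
Start: joints at [-82.752, 21.807, 74.336, -0, 83.858, -12.336], TCP at [0.184, -0.518, 0.231] pointing down, gripper open.
Joint ranges: [-178.18, 178.18], [-50.72, 133.34], [12.68, 142.11], [-81.47, 261.47], [9.98, 163.14], [-165.26, 165.26]. Speed limits (degrees/s): [136.94, 136.94, 180, 180, 180, 180].

## Interface

Orientations are given as a 3x3 rotation matrix whose columns are the frame's x, y, z axes.
In Python, from rig import status, imaging, job gives the robot as it stands. The module is installed in compiled form; this text tells all that it offers.
- The arm moves only by the tool jog_arm, never from a script. Its argument "rows" is a list of rows, each an object of numbers: "hand": the opening, from 0 (shut) to 1 (fully open); "dx", "dy", "dz": the shift along the tool's x, y, z in cm; "ax", "ay", "az": the turn, a rotation vector about the tool's x, y, z in degrees. In form: [{"hand": .., "dx": .., "dy": .., "dz": .., "ax": .., "ay": .., "az": ..}, ...]. A call has exactly 5 rows; each row shifts and turns the commanded pose from where the row before left it, along the tool's axes as they then stand; what a row does not reach is not made up. A row lasts 1/12 s, in which the tool goes at most 41.7 mm and 7.16 degrees, less where a joint would pass 70% of its speed; a pose out of reach is approached as far as the arm can. A call is refused whole if a number of a shift passes 4.17 or a number of a turn 7.16, either way. A call with a gripper value outside its range is refused whole. The fingers move at their own pace and stop on an object; "newtons" is the grip in N (left out, the last holds). Time passes only in rows, so rows that do not move let the fingers close, or fill a call up. It gives the time, the measured TCP pose, the force and the opening at its end, in the units of the state.
- status.observe(): the state, without advancing time (a new reading comes with each control period).
- imaging.get_image(name): name is "scene" or "side" or "wrist"; returns the picture (480x640x3 uint8, red, green, blue); there is no depth.
- imaging.camera_model(name): a dict with "K" (3x3 intrinsics, pixels), "position" and "rotation" of the camera in the world; the wrist camera has in their place "tool_from_camera" (4x4, takes a point from camera to tool coordinates, whose origin is the TCP and whose axes are the tool frame's). Camera axes: x right, y down, z forward; pixel columns grow to the right and rows downward; lengths in m; the calibration is good to about 2 mm. A picture is of the moment at which its call begins: read the wrist's pose just before it. camera_model takes no time and is no camera call.
- job.close_job(): hands the job in, once; it reports no verdict.
The state is a dict: "time_s": time; "q": joint angles; "qvel": joint speeds; "joint_efforts": joint torques, N m; "position": TCP position; "tool_rot": TCP orientation; "ft_force": force on the tool from outside, world axes, zero at the start; "wrist_torque": the same for the moment, N m; "grip_width": finger opening in m.
Only numpy, scipy, OpenCV 4.12 (cv2) and the standard library are available. Lean on these libraries where they do the work, as an engineer would, in place of code of your own. Each camera call takes 0.05 s, during which the arm holds its last target.

## Task

Get the belt tester ready for a new belt: pick the idler roller (the tall tube with the small through-hole) out of the parts tray, put it upright and fully down on the bare spindle and let go of it. Then, with the fingers, push the sprung tensioner arm back past its ratchet click and keep it there: finish while still holding the arm back, with the idler in place, the other parts left in the tray and the things on the bench left alone.

Things in the scene. Friction and masses are not known exactly. Their poses are not given: they have to be found in the camera images.
- tester: belt tester fixed to the bench: white box 260 x 280 x 60 mm, flat steel deck on top, 60 mm above the bench. Origin: centre of its underside, x and y along the 260 and 280 mm sides. On either side of the bench, turned up to 20 degrees. Also on the deck: drive pulley (grey post, 32 mm wide, 26 high, at x 88, y -90 mm) and pawl guide block (34 x 30, 20 high, at x 80, y -5)
- spindle (a point): bare upright steel spindle on the deck, 9 mm diameter with coned tip, at x -20, y -95 mm of the tester. Point on its axis, on top of its foot (26 mm wide, 8 mm high) on which the seated idler rests: 68 mm above the bench. The tip is 30 mm above this point; a seated idler's centre 20 mm above it
- idler_center (a point): the idler roller: a plain aluminium tube standing upright somewhere in the tray, 34 mm outside diameter, 40 mm high, with a 14 mm hole right through; 60 g or so. The tallest part in the tray. Point at its centre, half-way up (20 mm above its foot)
- pivot (a point): vertical pivot axis of the tensioner arm, at deck height (60 mm). From here the arm points, seen from above, in the direction 115 degrees counter-clockwise from the tester's +x at rest, and 115 degrees minus q at joint value q: its end moves nearly along the tester's +x
- tensioner (a joint): tensioner arm angle (rad): 0 at rest, grows as it is pushed back, clockwise from above. Its tooth lifts the pawl from about 0.15, is at its top at 0.35; the pawl is down behind it (the click) by about 0.55; end stop 0.80. Sprung: at the roller 3.5 N at rest, 4 to 7 N over the tooth, 7 to 10 N beyond it. The ratchet does not lock: let go, the arm swings back to 0
- tensioner_roller (a point): fixed upright grey roller at the end of the tensioner arm, to push or grip: 32 mm diameter, 46 mm high, from 78 to 124 mm above the bench; point at its centre half-way up (101 mm above the bench), 115 mm from the pivot axis. The flat arm below it is 20 mm wide, its top 78 mm above the bench. Moves with the arm
- pawl (a joint): pawl slider on the deck, sprung towards the arm's pivot: 0 when down, up to about 0.004 m when lifted by the arm's tooth
- tray: open grey plastic parts tray fixed to the bench, 180 x 250 mm, walls 4 mm thick and 30 mm high, inner floor 4 mm above the bench. Origin at the centre of its underside; x and y along its 180 and 250 mm sides. Six parts stand in it in any order, in two rows of three, about 80 mm apart along its x and 75 mm along its y
- sleeve_center (a point): wide short sleeve in the tray, not wanted: 46 mm across, 20 mm high, 32 mm hole; point at its centre
- slug_center (a point): solid round slug in the tray, not wanted: 26 mm across, 26 mm high; point at its centre
- bar_center (a point): square steel bar lying in the tray, not wanted: 12 x 55 x 12 mm; point at its centre
- block_center (a point): small block in the tray, not wanted: 30 x 24 x 18 mm; point at its centre
- bolt_center (a point): hexagon bolt standing on its head in the tray, not wanted: head 20 mm, 31 mm high; point at its middle height
- weight_center (a point): bystander: steel test weight on the bench, 52 mm across, 40 mm high; point at its centre
- jar: bystander: small jar on the bench, 56 mm across, 65 mm high; origin at its underside
- case_center (a point): bystander: flat grey instrument case on the bench, 50 x 80 x 28 mm; point at its centre
There are look-alikes about, which are no part of the job. What is shaped like the part that bears idler_center but brown is not meant.

How it is judged:
By the outcome, as a careful person would: the job done as asked, in the order asked, and still so for the second after the job is handed in, while the arm keeps its last pose, push and grip.
It also fails if it takes over 53 s, if anything falls off the work surface, if the arm or the gripper's body presses on something with over 40 N, if the wrist force passes 120 N, or if a joint passes its speed limit or range.

## Working session

There is one attempt and no reset: what is moved stays moved. The work goes in short steps, Python scripts to look and compute and a tool call to move; the robot and the scene stay as the last step left them, time stands still between calls to the robot, and variables do not carry over. Pictures are saved under pics/ and viewed, and the job is handed in when it is done.

Besides the shell and the picture viewer there is one more tool, called after "Emit:" by a JSON object that holds its "fn" and its "kwargs". jog_arm: Moves the arm, as the interface text tells. Its arguments: {"type":"object","properties":{"rows":{"type":"array"},"newtons":{"type":"number"}},"required":["rows"]}

```bash
mkdir -p pics; python3 - <<'E'
from rig import status, imaging, job
import cv2,numpy as np
s=status.observe();print(s)
for n in ["scene","side","wrist"]:
    im=imaging.get_image(n);cv2.imwrite(f"pics/{n}0.png",im[:,:,::-1]);print(n,imaging.camera_model(n))
E
```

```text
{'time_s': 0.0, 'q': array([-8.27543549e+01,  2.18411104e+01,  7.43878523e+01,  1.09963515e-03,
        8.38594164e+01, -1.23356213e+01]), 'qvel': array([-0.04711352, -0.08014239, -0.01872589, -0.03436441,  0.02443835,
        0.18124307]), 'joint_efforts': array([-5.83125075e-05, -4.48455727e+01, -2.31271702e+01, -2.63428892e-04,
        4.78125847e-03, -1.07199045e-05]), 'position': array([ 0.18429185, -0.51786737,  0.23069243]), 'tool_rot': array([[-9.42167806e-01, -1.75616572e-04,  3.35141453e-01],
       [-3.35141318e-01,  1.53259482e-03, -9.42166624e-01],
       [-3.48175983e-04, -9.99998810e-01, -1.50281787e-03]]), 'ft_force': array([ 0.57885692, -0.1531456 ,  0.40058502]), 'wrist_torque': array([-0.00828465, -0.00422753,  0.00201707]), 'grip_width': 0.08532763163999267}
scene {'K': array([[580.44298315,   0.        , 314.43855   ],
       [  0.        , 580.44298315, 229.15785093],
       [  0.        ,   0.        ,   1.        ]]), 'position': array([ 1.17370935, -0.07913811,  0.99584521]), 'rotation': array([[ 0.11192998,  0.83961014, -0.53153221],
       [ 0.99361357, -0.
[... 283 characters left out ...]
0.51661108]), 'rotation': array([[-0.93001414, -0.16953423,  0.32608564],
       [-0.36751272,  0.43586208, -0.82155867],
       [-0.00284605, -0.8839018 , -0.46766389]])}
wrist {'K': array([[352.78992956,   0.        , 316.39309506],
       [  0.        , 352.78992956, 236.88342554],
       [  0.        ,   0.        ,   1.        ]]), 'tool_from_camera': array([[ 7.07175164e-04,  9.63153746e-01,  2.68950480e-01,
        -6.70706317e-02],
       [-4.38107318e-04, -2.68950223e-01,  9.63153978e-01,
        -1.43731837e-01],
       [ 9.99999654e-01, -7.98947746e-04,  2.31769786e-04,
        -5.63806107e-04],
       [ 0.00000000e+00,  0.00000000e+00,  0.00000000e+00,
         1.00000000e+00]])}
```

View pics/scene0.png

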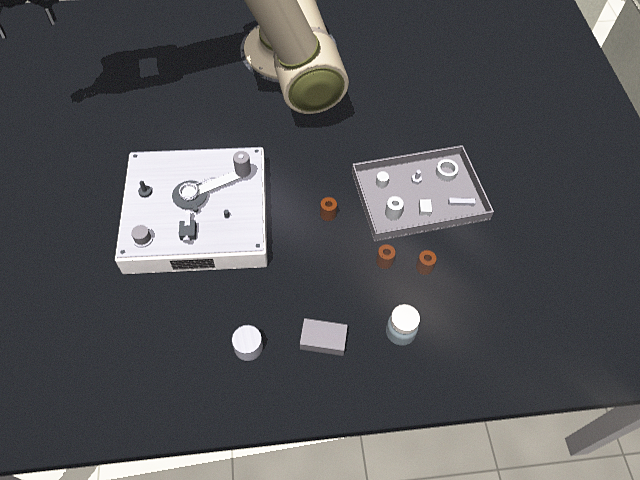

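View pics/side0.png

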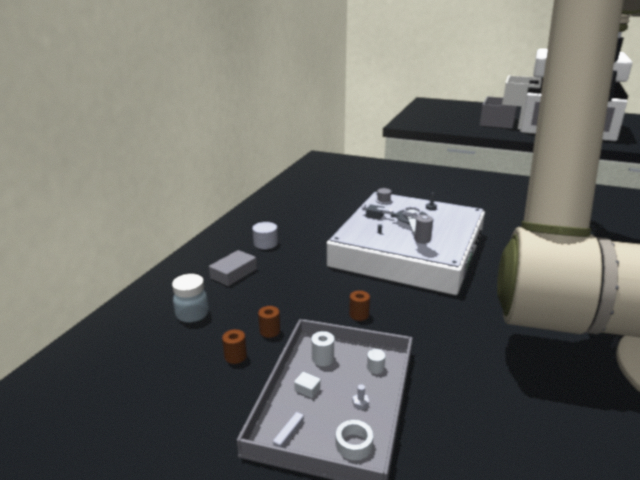

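View pics/wrist0.png

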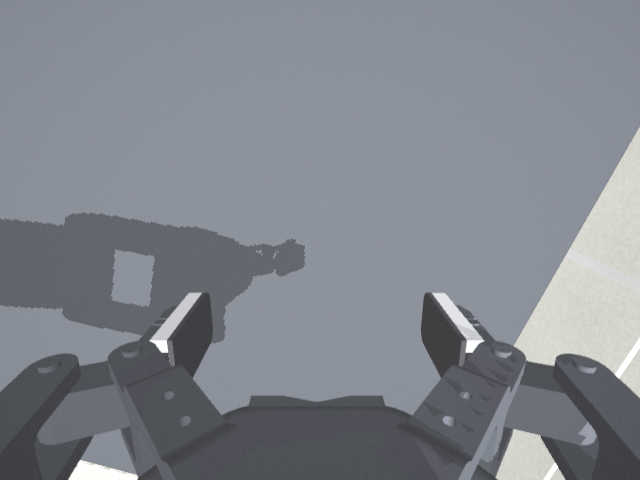

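```bash
cat > h.py <<'E'
import numpy as np,cv2
from rig import status,imaging,job
def ray(n,u,v,st=None):
    c=imaging.camera_model(n);K=c["K"]
    d=np.linalg.solve(K,[u,v,1.0])
    if n=="wrist":
        T=c["tool_from_camera"];R=np.array(st["tool_rot"]);p=np.array(st["position"])
        return p+R@T[:3,3],R@T[:3,:3]@d
    return np.array(c["position"]),np.array(c["rotation"])@d
def onz(n,u,v,z,st=None):
    o,d=ray(n,u,v,st);return o+d*(z-o[2])/d[2]
def tri(*obs):
    A=np.zeros((3,3));b=np.zeros(3);L=[]
    for x in obs:
        o,d=ray(*x);d=d/np.linalg.norm(d);P=np.eye(3)-np.outer(d,d);A+=P;b+=P@o;L.append((o,P))
    X=np.linalg.solve(A,b);return X,[np.linalg.norm(P@(X-o))*1e3 for o,P in L]
def proj(n,X,st=None):
    c=imaging.camera_model(n)
    if n=="wrist":
        T=c["tool_from_camera"];Y=np.array(st["tool_rot"]).T@(np.array(X)-st["position"]);Y=T[:3,:3].T@(Y-T[:3,3])
    else: Y=np.array(c["rotation"]).T@(np.array(X)-c["position"])
    q=c["K"]@Y;return q[:2]/q[2]
def crop(src,dst,x0,y0,x1,y1,f):
    im=cv2.imread(src)[y0:y1,x0:x1];cv2.imwrite(dst,cv2.resize(im,None,fx=f,fy=f,interpolation=cv2.INTER_CUBIC))
E
python3 - <<'E'
from h import *
crop("pics/scene0.png","pics/s_t.png",110,140,280,280,4)
crop("pics/scene0.png","pics/s_p.png",350,140,500,240,5)
crop("pics/side0.png","pics/d_t.png",320,180,500,300,4)
crop("pics/side0.png","pics/d_p.png",230,310,420,470,4)
E
```

```text
(no output)
```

View pics/s_t.png

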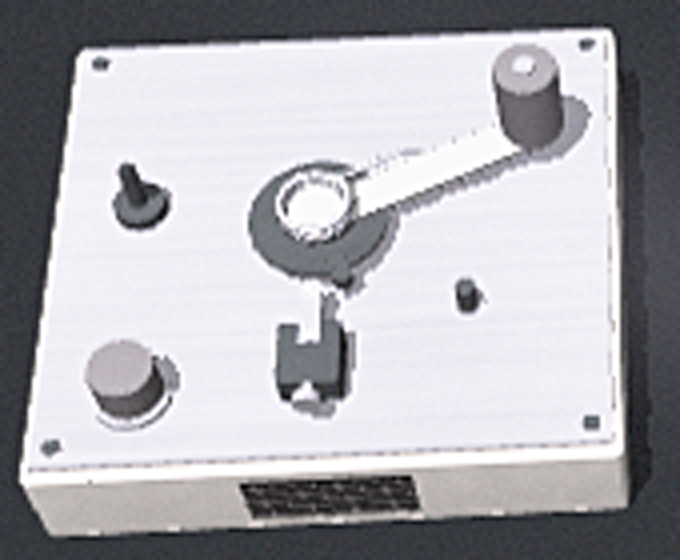

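View pics/s_p.png

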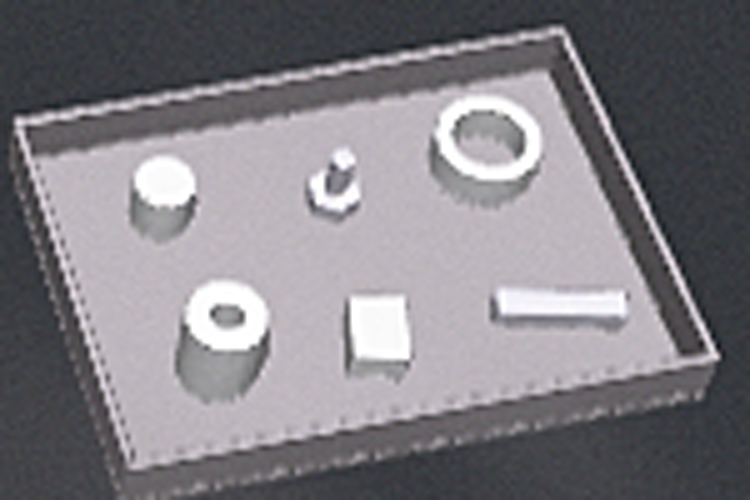

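View pics/d_t.png

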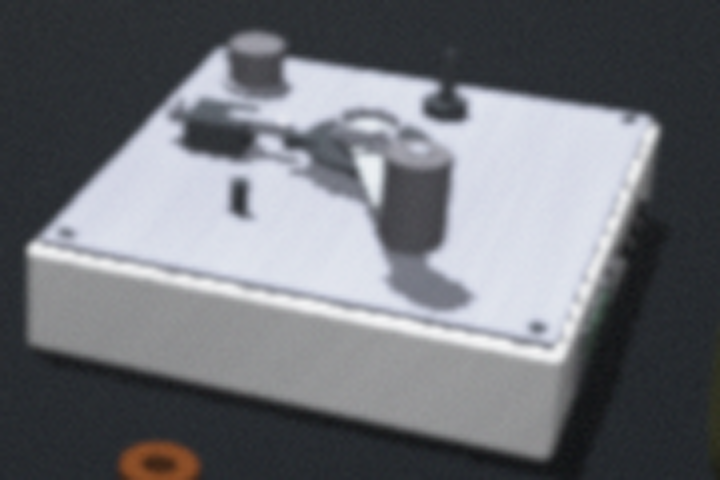

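View pics/d_p.png

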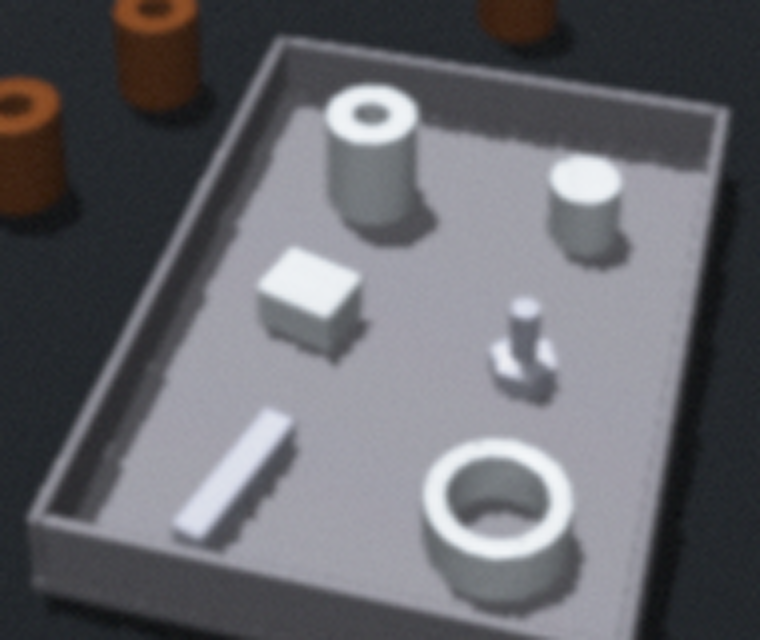

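```bash
python3 - <<'E'
from h import *
np.set_printoptions(precision=4,suppress=True)
def S(x,y): return ("scene",110+x/4,140+y/4)
def D(x,y): return ("side",320+x/4,180+y/4)
def SP(x,y): return ("scene",350+x/5,140+y/5)
def DP(x,y): return ("side",230+x/4,310+y/4)
for nm,a,b,z in [("idlertop",SP(226,315),DP(372,114),.044),("spintip",S(124,168),D(450,50),.098),("foot",S(138,199),D(446,100),.068),
 ("rollertop",S(526,66),D(418,155),.124),("pulley",S(121,367),D(257,44),.086),("peg",S(465,284),D(240,183),.07),
 ("blockc",SP(379,327),DP(310,283),.022),("slugtop",SP(164,182),DP(586,182),.030),("bolttop",SP(343,158),DP(525,306),.035),
 ("scrA",S(101,63),D(630,118),.06),("scrB",S(587,44),D(538,327),.06),("scrC",S(592,423),D(67,232),.06)]:
    print(nm,tri(a,b),onz(*a,z),onz(*b,z))
print("scrD",onz(*S(50,447),.06))
A=[onz(*S(*p),.06)[:2] for p in [(101,63),(587,44),(592,423),(50,447)]]
A=np.array(A);c=A.mean(0);print("c",c,[np.linalg.norm(A[i]-A[(i+1)%4]) for i in range(4)])
ey=(A[1]-A[0])+(A[2]-A[3]);ex=(A[3]-A[0])+(A[2]-A[1])
print(np.degrees(np.arctan2(-ey[0],ey[1])),np.degrees(np.arctan2(ex[1],ex[0])))
th=np.arctan2(-ey[0],ey[1])/2+np.arctan2(ex[1],ex[0])/2
R=np.array([[np.cos(th),-np.sin(th)],[np.sin(th),np.cos(th)]])
for n,p in [("spindle",(-.02,-.095)),("pulley",(.088,-.09)),("guide",(.08,-.005))]: print(n,c+R@p)
# tray corners top z=.030
for p in [(15,120),(562,30),(718,357),(130,468)]: print("tray",onz(*SP(*p),.03))
E
```

```text
idlertop (array([0.5272, 0.1699, 0.0427]), [np.float64(1.112086102544221), np.float64(1.1120861025442699)]) [0.5292 0.1701 0.044 ] [0.526  0.1703 0.044 ]
spintip (array([ 0.464 , -0.3235,  0.096 ]), [np.float64(1.3536055941422764), np.float64(1.3536055941424006)]) [ 0.4672 -0.3222  0.098 ] [ 0.4626 -0.321   0.098 ]
foot (array([ 0.4625, -0.323 ,  0.0674]), [np.float64(0.46035575367791587), np.float64(0.4603557536776671)]) [ 0.4635 -0.3226  0.068 ] [ 0.4621 -0.3224  0.068 ]
rollertop (array([ 0.4435, -0.1264,  0.1227]), [np.float64(0.40821298676530593), np.float64(0.4082129867651434)]) [ 0.4451 -0.1261  0.124 ] [ 0.4429 -0.1242  0.124 ]
pulley (array([ 0.5711, -0.3225,  0.0845]), [np.float64(1.0762848765564303), np.float64(1.076284876556585)]) [ 0.5733 -0.3215  0.086 ] [ 0.5699 -0.3209  0.086 ]
peg (array([ 0.5354, -0.1639,  0.0756]), [np.float64(0.42336004694459434), np.float64(0.42336004694450885)]) [ 0.532  -0.1643  0.07  ] [ 0.5381 -0.1759  0.07  ]
blockc (array([0.524 , 0.2373, 0.0199]), [np.float64(1.2396106728138496), np.float64(1.239610672813662)]) [0.5266 0.2373 0.022 ] [0.52
[... 514 characters left out ...]
,  0.0605]), [np.float64(1.3287917597482222), np.float64(1.3287917597481764)]) [ 0.3801 -0.0974  0.06  ] [ 0.3781 -0.1007  0.06  ]
scrC (array([ 0.6081, -0.1096,  0.0599]), [np.float64(1.8468769324589378), np.float64(1.8468769324588676)]) [ 0.61   -0.1086  0.06  ] [ 0.6073 -0.1119  0.06  ]
scrD [ 0.597  -0.3589  0.06  ]
c [ 0.4887 -0.2281] [np.float64(0.25034595109514507), np.float64(0.2302424018783147), np.float64(0.25063672472594367), np.float64(0.22958174363933276)]
-2.9039217975399385 -2.8346250165517066
spindle [ 0.464  -0.3219]
pulley [ 0.5721 -0.3224]
guide [ 0.5683 -0.2371]
tray [0.4108 0.1032 0.03  ]
tray [0.3853 0.3481 0.03  ]
tray [0.5604 0.3683 0.03  ]
tray [0.5882 0.1225 0.03  ]
```

```bash
cat >> h.py <<'E'
def plan(target,psi,n,st=None):
    """rows from the measured pose to target (TCP), jaw angle psi deg, n rows"""
    st=st or status.observe();R=np.array(st["tool_rot"]);p=np.array(st["position"])
    z=np.array([np.cos(np.radians(psi)),np.sin(np.radians(psi)),0]);y=np.array([0,0,-1.]);x=np.cross(y,z)
    Rt=np.stack([x,y,z],1)
    rv=cv2.Rodrigues(R.T@Rt)[0].ravel()/n
    step=(np.array(target)-p)/n
    for i in range(n):
        d=R.T@step*100;a=np.degrees(rv)
        print(i+1,"d",np.round(d,2),"a",np.round(a,2));R=R@cv2.Rodrigues(rv)[0]
def show():
    s=status.observe();z=s["tool_rot"][:,2]
    print("t %.2f"%s["time_s"],"p",np.round(s["position"],4),"psi %.2f"%np.degrees(np.arctan2(z[1],z[0])),"ydir",np.round(s["tool_rot"][:,1],4),"f",np.round(s["ft_force"],1),"w %.4f"%s["grip_width"]);return s
E
python3 -c "
from h import *
show();plan([.5275,.17,.15],-7,20)"
```

```text
t 0.15 p [ 0.1843 -0.518   0.2309] psi -70.42 ydir [-2.0e-04  1.1e-03 -1.0e+00] f [-0.5 -0.2  0.3] w 0.0857
1 d [-2.77  0.41 -2.67] a [ 0.   -3.17 -0.  ]
2 d [-2.91  0.41 -2.51] a [ 0.   -3.17 -0.  ]
3 d [-3.05  0.41 -2.34] a [ 0.   -3.17 -0.  ]
4 d [-3.17  0.41 -2.17] a [ 0.   -3.17 -0.  ]
5 d [-3.29  0.41 -1.99] a [ 0.   -3.17 -0.  ]
6 d [-3.39  0.41 -1.81] a [ 0.   -3.17 -0.  ]
7 d [-3.49  0.41 -1.62] a [ 0.   -3.17 -0.  ]
8 d [-3.57  0.41 -1.42] a [ 0.   -3.17 -0.  ]
9 d [-3.64  0.41 -1.22] a [ 0.   -3.17 -0.  ]
10 d [-3.71  0.41 -1.02] a [ 0.   -3.17 -0.  ]
11 d [-3.76  0.41 -0.81] a [ 0.   -3.17 -0.  ]
12 d [-3.8   0.41 -0.6 ] a [ 0.   -3.17 -0.  ]
13 d [-3.82  0.41 -0.39] a [ 0.   -3.17 -0.  ]
14 d [-3.84  0.41 -0.18] a [ 0.   -3.17 -0.  ]
15 d [-3.84  0.41  0.03] a [ 0.   -3.17 -0.  ]
16 d [-3.84  0.4   0.25] a [ 0.   -3.17 -0.  ]
17 d [-3.82  0.4   0.46] a [ 0.   -3.17 -0.  ]
18 d [-3.79  0.4   0.67] a [ 0.   -3.17 -0.  ]
19 d [-3.74  0.4   0.88] a [ 0.   -3.17 -0.  ]
20 d [-3.69  0.4   1.08] a [ 0.   -3.17 -0.  ]
```

Emit:
{"fn": "jog_arm", "kwargs": {"rows": [{"hand": 0.7, "dx": -2.8, "dy": 0.3, "dz": -2.7, "ax": 0, "ay": -3.2, "az": 0}, {"hand": 0.7, "dx": -2.9, "dy": 0.3, "dz": -2.5, "ax": 0, "ay": -3.2, "az": 0}, {"hand": 0.7, "dx": -3.05, "dy": 0.3, "dz": -2.35, "ax": 0, "ay": -3.2, "az": 0}, {"hand": 0.7, "dx": -3.2, "dy": 0.3, "dz": -2.2, "ax": 0, "ay": -3.2, "az": 0}, {"hand": 0.7, "dx": -3.3, "dy": 0.3, "dz": -2.0, "ax": 0, "ay": -3.2, "az": 0}]}}

```text
time_s: 0.57
position: [0.2705, -0.3434, 0.216]
tool_rot: [[-0.812, -0.0, 0.584], [-0.584, 0.0, -0.812], [-0.0, -1.0, -0.0]]
ft_force: [0.0, -0.2, 0.4]
grip_width: 0.0597
```

Emit:
{"fn": "jog_arm", "kwargs": {"rows": [{"hand": 0.7, "dx": -3.4, "dy": 0.3, "dz": -1.8, "ax": 0, "ay": -3.2, "az": 0}, {"hand": 0.7, "dx": -3.5, "dy": 0.3, "dz": -1.6, "ax": 0, "ay": -3.2, "az": 0}, {"hand": 0.7, "dx": -3.6, "dy": 0.3, "dz": -1.4, "ax": 0, "ay": -3.2, "az": 0}, {"hand": 0.7, "dx": -3.65, "dy": 0.3, "dz": -1.2, "ax": 0, "ay": -3.2, "az": 0}, {"hand": 0.7, "dx": -3.7, "dy": 0.3, "dz": -1.0, "ax": 0, "ay": -3.2, "az": 0}]}}

```text
time_s: 0.98
position: [0.3567, -0.1714, 0.2012]
tool_rot: [[-0.62, 0.0, 0.785], [-0.785, -0.0, -0.62], [-0.0, -1.0, 0.0]]
ft_force: [1.4, -1.2, 0.2]
grip_width: 0.0597
```

Emit:
{"fn": "jog_arm", "kwargs": {"rows": [{"hand": 0.7, "dx": -3.75, "dy": 0.4, "dz": -0.8, "ax": 0, "ay": -3.2, "az": 0}, {"hand": 0.7, "dx": -3.8, "dy": 0.4, "dz": -0.6, "ax": 0, "ay": -3.2, "az": 0}, {"hand": 0.7, "dx": -3.8, "dy": 0.4, "dz": -0.4, "ax": 0, "ay": -3.2, "az": 0}, {"hand": 0.7, "dx": -3.85, "dy": 0.4, "dz": -0.2, "ax": 0, "ay": -3.2, "az": 0}, {"hand": 0.7, "dx": -3.85, "dy": 0.4, "dz": 0, "ax": 0, "ay": -3.2, "az": 0}]}}

```text
time_s: 1.4
position: [0.441, 0.0014, 0.1811]
tool_rot: [[-0.379, -0.0, 0.926], [-0.926, -0.0, -0.379], [0.0, -1.0, 0.0]]
ft_force: [0.2, -1.5, 0.1]
grip_width: 0.0597
```

```bash
python3 -c "
from h import *
show();plan([.5275,.17,.15],-7,5)"
```

```text
t 1.40 p [0.441  0.0014 0.1811] psi -22.25 ydir [-0. -0. -1.] f [ 0.2 -1.5  0.1] w 0.0597
1 d [-3.78  0.62  0.32] a [ 0.   -3.05  0.  ]
2 d [-3.75  0.62  0.52] a [ 0.   -3.05  0.  ]
3 d [-3.72  0.62  0.72] a [ 0.   -3.05  0.  ]
4 d [-3.68  0.62  0.92] a [ 0.   -3.05  0.  ]
5 d [-3.62  0.62  1.12] a [ 0.   -3.05  0.  ]
```

Emit:
{"fn": "jog_arm", "kwargs": {"rows": [{"hand": 0.7, "dx": -3.8, "dy": 0.6, "dz": 0.3, "ax": 0, "ay": -3.05, "az": 0}, {"hand": 0.7, "dx": -3.75, "dy": 0.6, "dz": 0.5, "ax": 0, "ay": -3.05, "az": 0}, {"hand": 0.7, "dx": -3.7, "dy": 0.6, "dz": 0.7, "ax": 0, "ay": -3.05, "az": 0}, {"hand": 0.7, "dx": -3.7, "dy": 0.6, "dz": 0.9, "ax": 0, "ay": -3.05, "az": 0}, {"hand": 0.7, "dx": -3.6, "dy": 0.6, "dz": 1.1, "ax": 0, "ay": -3.05, "az": 0}]}}

```text
time_s: 1.82
position: [0.527, 0.1701, 0.1508]
tool_rot: [[-0.122, -0.0, 0.993], [-0.993, -0.0, -0.122], [0.0, -1.0, -0.0]]
ft_force: [0.2, -0.2, 0.1]
grip_width: 0.06
```

```bash
python3 -c "
from h import *
s=show();im=imaging.get_image('wrist');cv2.imwrite('pics/w1.png',im[:,:,::-1]);print(proj('wrist',[.5275,.17,.044],s))"
```

```text
t 1.82 p [0.527  0.1701 0.1508] psi -6.99 ydir [-4.e-04 -1.e-04 -1.e+00] f [ 0.2 -0.2  0.1] w 0.0600
[318.78002812 234.40475497]
```

View pics/w1.png

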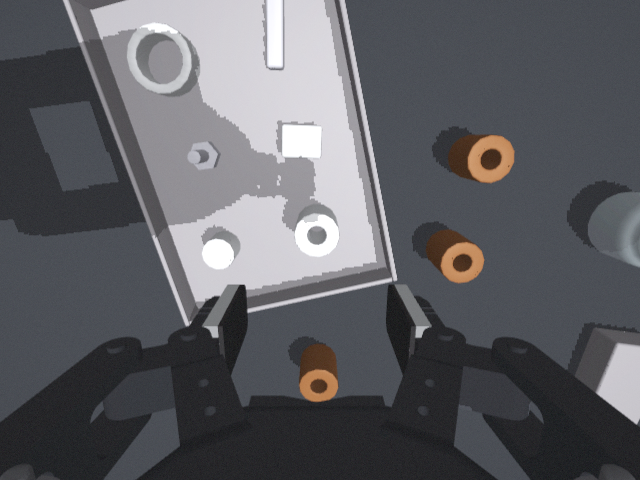

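```bash
python3 -c "
from h import *
s=show();im=cv2.imread('pics/w1.png');g=cv2.cvtColor(im,cv2.COLOR_BGR2GRAY)[205:265,285:350]
m=(g>235).astype(np.uint8);c=max(cv2.findContours(m,0,1)[0],key=cv2.contourArea);print(cv2.minEnclosingCircle(c),cv2.fitEllipse(c))
u,v=np.array(cv2.fitEllipse(c)[0])+[285,205];P=onz('wrist',u,v,.044,s);print(u,v,P);plan([P[0],P[1],.016],6,5)"
```

```text
t 1.87 p [0.5287 0.1746 0.1495] psi -6.65 ydir [-2.0e-04  2.2e-03 -1.0e+00] f [-3.4  2.5 -2.1] w 0.0600
((31.38888931274414, 29.58333396911621), 22.057910919189453) ((31.814733505249023, 30.979978561401367), (39.042320251464844, 44.17589569091797), 75.37527465820312)
316.814733505249 235.97997856140137 [0.5276825  0.17409979 0.044     ]
1 d [ 0.02  2.67 -0.02] a [ 0.   -2.53 -0.02]
2 d [ 0.02  2.67 -0.02] a [ 0.   -2.53 -0.02]
3 d [ 0.01  2.67 -0.02] a [ 0.   -2.53 -0.02]
4 d [ 0.01  2.67 -0.02] a [ 0.   -2.53 -0.02]
5 d [ 0.01  2.67 -0.02] a [ 0.   -2.53 -0.02]
```

Emit:
{"fn": "jog_arm", "kwargs": {"rows": [{"hand": 0.54, "dx": 0, "dy": 2.0, "dz": 0, "ax": 0, "ay": -6.5, "az": 0}, {"hand": 0.54, "dx": 0, "dy": 2.0, "dz": 0, "ax": 0, "ay": -6.5, "az": 0}, {"hand": 0.54, "dx": 0, "dy": 0, "dz": 0, "ax": 0, "ay": 0, "az": 0}, {"hand": 0.54, "dx": 0, "dy": 0, "dz": 0, "ax": 0, "ay": 0, "az": 0}, {"hand": 0.54, "dx": 0, "dy": 0, "dz": 0, "ax": 0, "ay": 0, "az": 0}]}}

```text
time_s: 2.28
position: [0.5271, 0.1679, 0.1123]
tool_rot: [[0.098, 0.001, 0.995], [-0.995, 0.0, 0.098], [-0.0, -1.0, 0.001]]
ft_force: [-0.1, 0.3, -0.7]
grip_width: 0.0457
```

```bash
cat >> h.py <<'E'
def ringw(name):
    s=show();im=imaging.get_image('wrist');cv2.imwrite(name,im[:,:,::-1]);return s,im
E
python3 -c "
from h import *
s,im=ringw('pics/w2.png');u0,v0=proj('wrist',[.527,.17,.044],s).astype(int)
x0,y0=u0-45,v0-45;g=cv2.cvtColor(im,cv2.COLOR_RGB2GRAY)[y0:y0+90,x0:x0+90]
m=(g>235).astype(np.uint8);c=max(cv2.findContours(m,0,1)[0],key=cv2.contourArea);print(cv2.fitEllipse(c))
u,v=np.array(cv2.fitEllipse(c)[0])+[x0,y0];P=onz('wrist',u,v,.044,s);print(u,v,P);plan([P[0],P[1],.016],6,3,s)"
```

```text
t 2.28 p [0.5271 0.1679 0.1123] psi 5.63 ydir [ 1.1e-03  1.0e-04 -1.0e+00] f [-0.1  0.3 -0.7] w 0.0457
((42.82488250732422, 47.69914627075195), (41.94506072998047, 49.932281494140625), 100.46575927734375)
315.8248825073242 249.69914627075195 [0.52550483 0.16845767 0.044     ]
1 d [-0.02  3.21 -0.05] a [-0.02 -0.12 -0.  ]
2 d [-0.02  3.21 -0.05] a [-0.02 -0.12 -0.  ]
3 d [-0.02  3.21 -0.05] a [-0.02 -0.12 -0.  ]
```

View pics/w2.png

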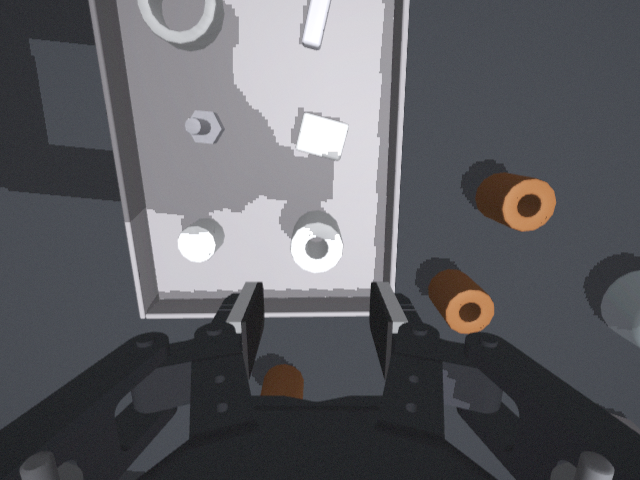

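Emit:
{"fn": "jog_arm", "kwargs": {"rows": [{"hand": 0.54, "dx": 0, "dy": 3.2, "dz": -0.1, "ax": 0, "ay": 0, "az": 0}, {"hand": 0.54, "dx": 0, "dy": 3.2, "dz": 0, "ax": 0, "ay": 0, "az": 0}, {"hand": 0.54, "dx": 0, "dy": 2.4, "dz": 0, "ax": 0, "ay": 0, "az": 0}, {"hand": 0.54, "dx": 0, "dy": 0.8, "dz": 0, "ax": 0, "ay": 0, "az": 0}, {"hand": 0.54, "dx": 0, "dy": 0, "dz": 0, "ax": 0, "ay": 0, "az": 0}]}}

```text
time_s: 2.75
position: [0.5253, 0.1677, 0.0147]
tool_rot: [[0.1, -0.002, 0.995], [-0.995, -0.0, 0.1], [-0.0, -1.0, -0.002]]
ft_force: [-1.3, -1.0, 0.7]
grip_width: 0.0462
```

Emit:
{"fn": "jog_arm", "kwargs": {"newtons": 35, "rows": [{"hand": 0.54, "dx": 0, "dy": 0, "dz": 0, "ax": 0, "ay": 0, "az": 0}, {"hand": 0.2, "dx": 0, "dy": 0, "dz": 0, "ax": 0, "ay": 0, "az": 0}, {"hand": 0.2, "dx": 0, "dy": 0, "dz": 0, "ax": 0, "ay": 0, "az": 0}, {"hand": 0.2, "dx": 0, "dy": 0, "dz": 0, "ax": 0, "ay": 0, "az": 0}, {"hand": 0.2, "dx": 0, "dy": 0, "dz": 0, "ax": 0, "ay": 0, "az": 0}]}}

```text
time_s: 3.17
position: [0.5268, 0.168, 0.0174]
tool_rot: [[0.102, 0.004, 0.995], [-0.995, 0.0, 0.102], [0.0, -1.0, 0.004]]
ft_force: [-0.9, -0.5, 8.1]
grip_width: 0.0333
```

```bash
python3 -c "
from h import *
s,im=ringw('pics/w3.png')"
```

```text
t 3.17 p [0.5268 0.168  0.0174] psi 5.83 ydir [ 3.9e-03  3.0e-04 -1.0e+00] f [-0.9 -0.5  8.1] w 0.0333
```

View pics/w3.png

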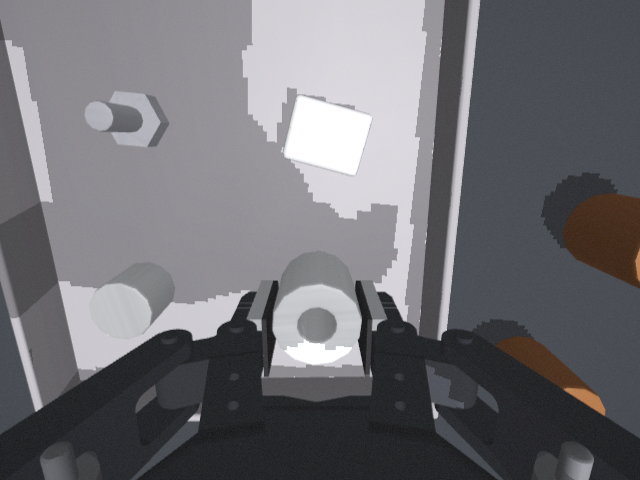

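```bash
python3 -c "
from h import *
s=show();P=onz('wrist',317,325,.044,s);d=s['tool_rot'].T@(P-s['position']);print(P,'tool',d)"
```

```text
t 3.22 p [0.5268 0.168  0.0174] psi 5.82 ydir [ 4.e-03  3.e-04 -1.e+00] f [-0.4  0.   7.2] w 0.0331
[0.52544781 0.1697016  0.044     ] tool [-0.00179263 -0.02660057 -0.00105869]
```

Emit:
{"fn": "jog_arm", "kwargs": {"rows": [{"hand": 0.2, "dx": 0, "dy": -1.0, "dz": 0, "ax": 0, "ay": 0, "az": 0}, {"hand": 0.2, "dx": 0, "dy": -3.0, "dz": 0, "ax": 0, "ay": 0, "az": 0}, {"hand": 0.2, "dx": 0, "dy": -4.0, "dz": 0, "ax": 0, "ay": 0, "az": 0}, {"hand": 0.2, "dx": 0, "dy": -4.0, "dz": 0, "ax": 0, "ay": 0, "az": 0}, {"hand": 0.2, "dx": 0, "dy": -4.0, "dz": 0, "ax": 0, "ay": 0, "az": 0}]}}

```text
time_s: 3.63
position: [0.5251, 0.1679, 0.1786]
tool_rot: [[0.102, 0.001, 0.995], [-0.995, 0.0, 0.102], [-0.0, -1.0, 0.001]]
ft_force: [1.8, 0.8, -1.3]
grip_width: 0.0335
```

```bash
python3 -c "
from h import *
s,im=ringw('pics/w4.png')
plan([.463,-.322,.16],0,20,s)"
```

```text
t 3.63 p [0.5251 0.1679 0.1786] psi 5.83 ydir [ 9.e-04  1.e-04 -1.e+00] f [ 1.8  0.8 -1.3] w 0.0335
1 d [ 2.41  0.09 -0.56] a [-0.    0.29 -0.  ]
2 d [ 2.41  0.09 -0.55] a [-0.    0.29 -0.  ]
3 d [ 2.41  0.09 -0.53] a [-0.    0.29 -0.  ]
4 d [ 2.41  0.09 -0.52] a [-0.    0.29 -0.  ]
5 d [ 2.42  0.09 -0.51] a [-0.    0.29 -0.  ]
6 d [ 2.42  0.09 -0.5 ] a [-0.    0.29 -0.  ]
7 d [ 2.42  0.09 -0.48] a [-0.    0.29 -0.  ]
8 d [ 2.42  0.09 -0.47] a [-0.    0.29 -0.  ]
9 d [ 2.43  0.09 -0.46] a [-0.    0.29 -0.  ]
10 d [ 2.43  0.09 -0.45] a [-0.    0.29 -0.  ]
11 d [ 2.43  0.09 -0.43] a [-0.    0.29 -0.  ]
12 d [ 2.43  0.09 -0.42] a [-0.    0.29 -0.  ]
13 d [ 2.44  0.09 -0.41] a [-0.    0.29 -0.  ]
14 d [ 2.44  0.09 -0.4 ] a [-0.    0.29 -0.  ]
15 d [ 2.44  0.09 -0.38] a [-0.    0.29 -0.  ]
16 d [ 2.44  0.09 -0.37] a [-0.    0.29 -0.  ]
17 d [ 2.44  0.09 -0.36] a [-0.    0.29 -0.  ]
18 d [ 2.44  0.09 -0.35] a [-0.    0.29 -0.  ]
19 d [ 2.45  0.09 -0.34] a [-0.    0.29 -0.  ]
20 d [ 2.45  0.09 -0.32] a [-0.    0.29 -0.  ]
```

View pics/w4.png

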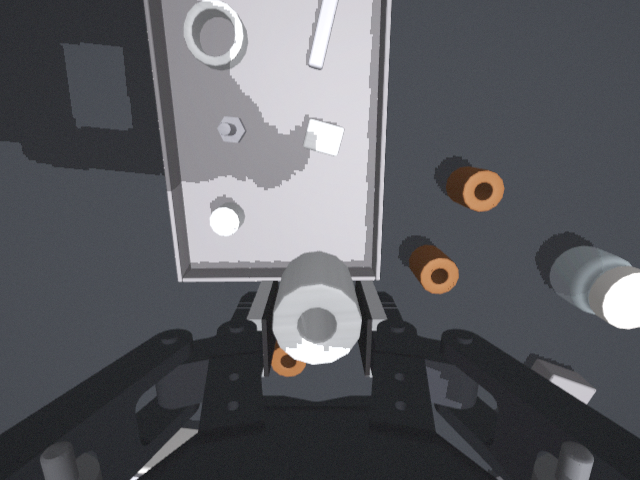

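```bash
python3 -c "
from h import *
s=show();plan([.463,-.39,.178],0,15,s)"|awk 'NR%3==2||NR==1'
```

```text
t 3.68 p [0.5282 0.1684 0.1867] psi 5.84 ydir [ 0.0147  0.0015 -0.9999] f [1.8 0.5 7.5] w 0.0335
1 d [ 3.66  0.05 -0.81] a [-0.06  0.39 -0.  ]
4 d [ 3.67  0.05 -0.74] a [-0.06  0.39 -0.  ]
7 d [ 3.69  0.05 -0.66] a [-0.06  0.39 -0.  ]
10 d [ 3.7   0.05 -0.59] a [-0.06  0.39 -0.  ]
13 d [ 3.71  0.06 -0.51] a [-0.06  0.39 -0.  ]
```

Emit:
{"fn": "jog_arm", "kwargs": {"rows": [{"hand": 0.2, "dx": 2.5, "dy": 0, "dz": -0.8, "ax": 0, "ay": 0.4, "az": 0}, {"hand": 0.2, "dx": 3.7, "dy": 0, "dz": -0.8, "ax": 0, "ay": 0.4, "az": 0}, {"hand": 0.2, "dx": 3.7, "dy": 0, "dz": -0.75, "ax": 0, "ay": 0.4, "az": 0}, {"hand": 0.2, "dx": 3.7, "dy": 0, "dz": -0.75, "ax": 0, "ay": 0.4, "az": 0}, {"hand": 0.2, "dx": 3.7, "dy": 0, "dz": -0.7, "ax": 0, "ay": 0.4, "az": 0}]}}

```text
time_s: 4.1
position: [0.5022, -0.0092, 0.1764]
tool_rot: [[0.067, 0.002, 0.998], [-0.998, -0.0, 0.067], [0.0, -1.0, 0.002]]
ft_force: [0.7, -0.3, -0.2]
grip_width: 0.0333
```

Emit:
{"fn": "jog_arm", "kwargs": {"rows": [{"hand": 0.2, "dx": 3.7, "dy": 0, "dz": -0.7, "ax": 0, "ay": 0.4, "az": 0}, {"hand": 0.2, "dx": 3.7, "dy": 0, "dz": -0.65, "ax": 0, "ay": 0.4, "az": 0}, {"hand": 0.2, "dx": 3.7, "dy": 0, "dz": -0.65, "ax": 0, "ay": 0.4, "az": 0}, {"hand": 0.2, "dx": 3.7, "dy": 0, "dz": -0.6, "ax": 0, "ay": 0.4, "az": 0}, {"hand": 0.2, "dx": 3.7, "dy": 0, "dz": -0.6, "ax": 0, "ay": 0.4, "az": 0}]}}

```text
time_s: 4.52
position: [0.48, -0.1959, 0.1764]
tool_rot: [[0.031, 0.001, 1.0], [-1.0, -0.001, 0.031], [0.001, -1.0, 0.001]]
ft_force: [1.5, 1.3, -0.6]
grip_width: 0.0333
```

Emit:
{"fn": "jog_arm", "kwargs": {"rows": [{"hand": 0.2, "dx": 3.7, "dy": 0, "dz": -0.6, "ax": 0, "ay": 0.4, "az": 0}, {"hand": 0.2, "dx": 3.7, "dy": 0, "dz": -0.5, "ax": 0, "ay": 0.4, "az": 0}, {"hand": 0.2, "dx": 3.7, "dy": 0, "dz": -0.5, "ax": 0, "ay": 0.4, "az": 0}, {"hand": 0.2, "dx": 3.7, "dy": 0, "dz": -0.5, "ax": 0, "ay": 0.4, "az": 0}, {"hand": 0.2, "dx": 2.5, "dy": 0, "dz": -0.5, "ax": 0, "ay": 0.4, "az": 0}]}}

```text
time_s: 4.93
position: [0.4571, -0.3707, 0.1762]
tool_rot: [[-0.005, 0.001, 1.0], [-1.0, -0.002, -0.005], [0.002, -1.0, 0.001]]
ft_force: [0.5, -0.3, 0.2]
grip_width: 0.0331
```

Emit:
{"fn": "jog_arm", "kwargs": {"rows": [{"hand": 0.2, "dx": 1.2, "dy": 0, "dz": 0, "ax": 0, "ay": 0, "az": 0}, {"hand": 0.2, "dx": 0, "dy": 0, "dz": 0, "ax": 0, "ay": 0, "az": 0}, {"hand": 0.2, "dx": 0, "dy": 0, "dz": 0, "ax": 0, "ay": 0, "az": 0}, {"hand": 0.2, "dx": 0, "dy": 0, "dz": 0, "ax": 0, "ay": 0, "az": 0}, {"hand": 0.2, "dx": 0, "dy": 0, "dz": 0, "ax": 0, "ay": 0, "az": 0}]}}

```text
time_s: 5.35
position: [0.4583, -0.3781, 0.1757]
tool_rot: [[-0.001, 0.0, 1.0], [-1.0, 0.0, -0.001], [-0.0, -1.0, 0.0]]
ft_force: [0.6, -0.1, -1.3]
grip_width: 0.0332
```

```bash
python3 -c "
from h import *
s,im=ringw('pics/w5.png');print(proj('wrist',[.463,-.322,.098],s),proj('wrist',[.463,-.322,.068],s))"
```

```text
t 5.35 p [ 0.4583 -0.3781  0.1757] psi -0.06 ydir [ 1.e-04  1.e-04 -1.e+00] f [ 0.6 -0.1 -1.3] w 0.0332
[325.80582715 158.86773658] [324.65395282 156.41967764]
```

View pics/w5.png

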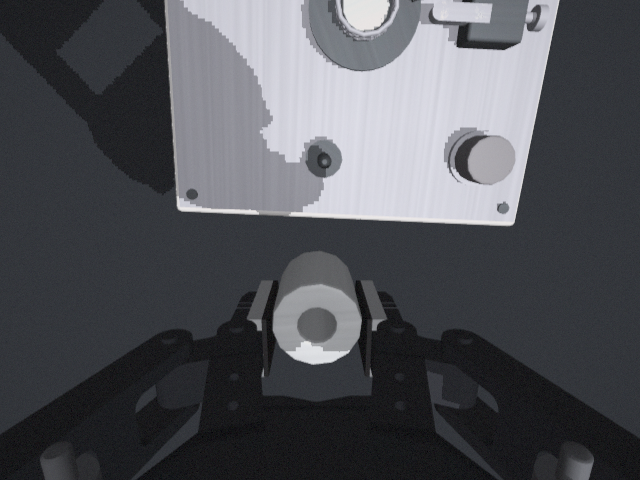

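```bash
python3 -c "
from h import *
s=show()
import numpy as np
np.set_printoptions(precision=4,suppress=True)
im=cv2.imread('pics/w5.png');crop('pics/w5.png','pics/w5c.png',260,130,380,380,3)
R=s['tool_rot'];p=np.array([ .4583,-.3781,.1757]);s=dict(s,position=p)
H=onz('wrist',317,324,p[2]+.0266,s);T=onz('wrist',324,161,.098,s);F=onz('wrist',324,157,.068,s);print(H-p,T,F)"
```

```text
t 5.40 p [ 0.4583 -0.3783  0.1757] psi -0.07 ydir [ 1.e-04  1.e-04 -1.e+00] f [ 0.5 -0.1 -0.7] w 0.0333
[-0.0011  0.0021  0.0266] [ 0.4619 -0.3233  0.098 ] [ 0.4625 -0.3224  0.068 ]
```

View pics/w5c.png

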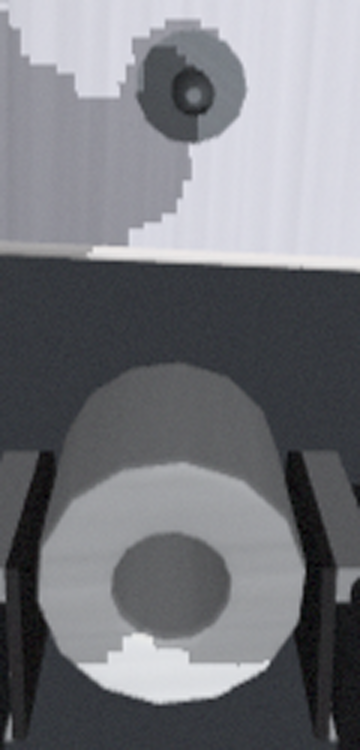

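Emit:
{"fn": "jog_arm", "kwargs": {"rows": [{"hand": 0.2, "dx": -1.6, "dy": 0, "dz": 0.18, "ax": 0, "ay": 0, "az": 0}, {"hand": 0.2, "dx": -2.6, "dy": 0, "dz": 0.2, "ax": 0, "ay": 0, "az": 0}, {"hand": 0.2, "dx": -1.05, "dy": 2.0, "dz": 0.1, "ax": 0, "ay": 0, "az": 0}, {"hand": 0.2, "dx": 0, "dy": 3.0, "dz": 0, "ax": 0, "ay": 0, "az": 0}, {"hand": 0.2, "dx": 0, "dy": 0.6, "dz": 0, "ax": 0, "ay": 0, "az": 0}]}}

```text
time_s: 5.82
position: [0.4619, -0.3244, 0.1162]
tool_rot: [[-0.001, -0.004, 1.0], [-1.0, 0.004, -0.001], [-0.004, -1.0, -0.004]]
ft_force: [-0.3, -0.6, -1.1]
grip_width: 0.0333
```

Emit:
{"fn": "jog_arm", "kwargs": {"rows": [{"hand": 0.2, "dx": 0, "dy": 0, "dz": 0, "ax": 0, "ay": 0, "az": 0}, {"hand": 0.2, "dx": 0, "dy": 0, "dz": 0, "ax": 0, "ay": 0, "az": 0}, {"hand": 0.2, "dx": 0, "dy": 0, "dz": 0, "ax": 0, "ay": 0, "az": 0}, {"hand": 0.2, "dx": 0, "dy": 0, "dz": 0, "ax": 0, "ay": 0, "az": 0}, {"hand": 0.2, "dx": 0, "dy": 0, "dz": 0, "ax": 0, "ay": 0, "az": 0}]}}

```text
time_s: 6.23
position: [0.4631, -0.3276, 0.1203]
tool_rot: [[-0.003, 0.001, 1.0], [-1.0, -0.001, -0.003], [0.001, -1.0, 0.001]]
ft_force: [-0.2, -0.4, -0.4]
grip_width: 0.0332
```

```bash
python3 -c "
from h import *
s=show()
for n,b in [('side',(380,130,480,230)),('scene',(100,130,200,230))]:
    im=imaging.get_image(n);cv2.imwrite(f'pics/{n}1.png',im[:,:,::-1]);crop(f'pics/{n}1.png',f'pics/{n}1c.png',*b,6)"
```

```text
t 6.23 p [ 0.4631 -0.3276  0.1203] psi -0.18 ydir [ 0.0012 -0.0014 -1.    ] f [-0.2 -0.4 -0.4] w 0.0332
```

View pics/side1c.png

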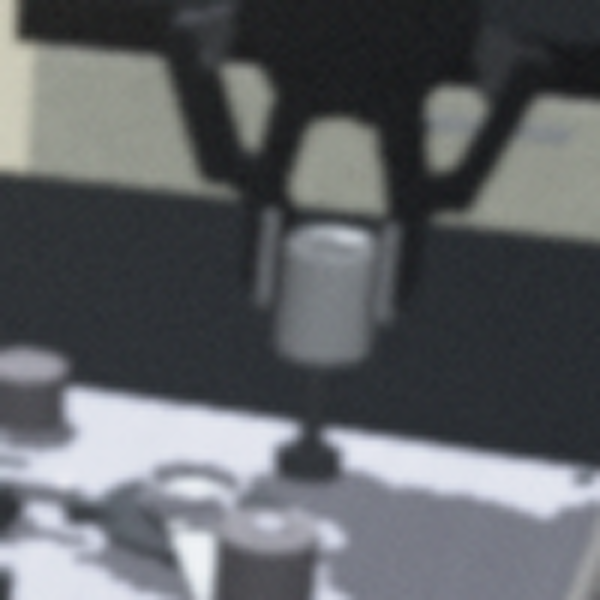

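View pics/scene1c.png

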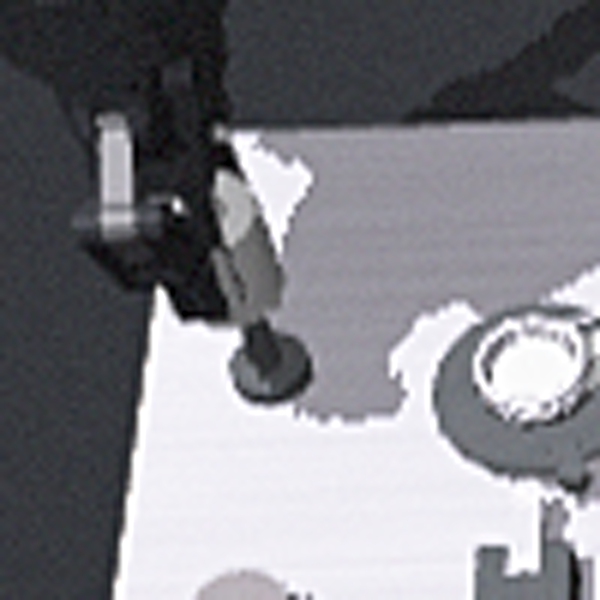

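```bash
python3 -c "
from h import *
s=show()
crop('pics/scene1.png','pics/sc1d.png',130,155,170,200,14)
for y in (-.3276,-.3256,-.3235):
  for z in (.107,.147):
    P=[]
    for a in range(0,360,5): P.append(proj('scene',[.462+.017*np.cos(np.radians(a)),y+.017*np.sin(np.radians(a)),z]))
    P=np.array(P);i=P[:,0].argmax();print(y,z,'right',P[i],'bot',P[P[:,1].argmax()], 'c', P.mean(0))
for y in (-.3276,-.3256,-.3235):
    print('side',proj('side',[.462,y,.107]))"
```

```text
t 6.33 p [ 0.4629 -0.3274  0.1199] psi -0.18 ydir [ 7.e-04 -7.e-04 -1.e+00] f [-0.1  0.3 -0.3] w 0.0334
-0.3276 0.107 right [146.15524046 176.50439276] bot [135.8983675  184.34972157] c [137.1345893  177.24731115]
-0.3276 0.147 right [141.19474367 162.68889112] bot [130.56363256 171.27307681] c [131.88332759 164.05907598]
-0.3256 0.107 right [147.21438932 176.42050864] bot [136.96879133 184.26402512] c [138.19611154 177.16323168]
-0.3256 0.147 right [142.28692512 162.60428715] bot [131.66861623 171.18643459] c [132.97882966 163.97412403]
-0.3235 0.107 right [148.32620042 176.3324537 ] bot [138.09243519 184.17406796] c [139.31041368 177.07497169]
-0.3235 0.147 right [143.43340192 162.51547729] bot [132.82852839 171.0954854 ] c [134.12879154 163.88494894]
side [433.77426751 187.61295121]
side [433.60330456 187.93004546]
side [433.42324627 188.26400934]
```

View pics/sc1d.png

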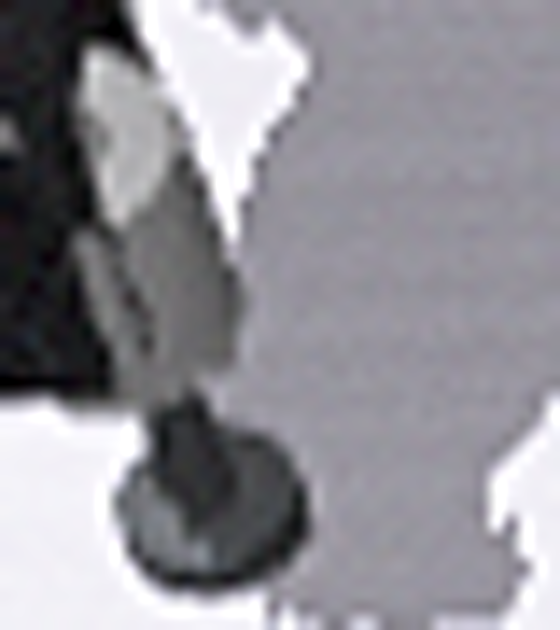

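Emit:
{"fn": "jog_arm", "kwargs": {"rows": [{"hand": 0.2, "dx": -0.25, "dy": 0, "dz": 0, "ax": 0, "ay": 0, "az": 0}, {"hand": 0.2, "dx": 0, "dy": 0, "dz": 0, "ax": 0, "ay": 0, "az": 0}, {"hand": 0.2, "dx": 0, "dy": 0.7, "dz": 0, "ax": 0, "ay": 0, "az": 0}, {"hand": 0.2, "dx": 0, "dy": 0.7, "dz": 0, "ax": 0, "ay": 0, "az": 0}, {"hand": 0.2, "dx": 0, "dy": 0.3, "dz": 0, "ax": 0, "ay": 0, "az": 0}]}}

```text
time_s: 6.75
position: [0.4624, -0.3243, 0.1009]
tool_rot: [[-0.003, -0.001, 1.0], [-1.0, 0.001, -0.003], [-0.001, -1.0, -0.001]]
ft_force: [-0.5, -1.1, -0.0]
grip_width: 0.0335
```

```bash
python3 -c "
from h import *
s=show()
im=imaging.get_image('side');cv2.imwrite(f'pics/side2.png',im[:,:,::-1]);crop(f'pics/side2.png',f'pics/side2c.png',380,130,480,230,6)
im=imaging.get_image('scene');cv2.imwrite(f'pics/scene2.png',im[:,:,::-1]);crop(f'pics/scene2.png',f'pics/scene2c.png',120,145,180,205,10)
s=show()"
```

```text
t 6.75 p [ 0.4624 -0.3243  0.1009] psi -0.17 ydir [-0.0013  0.0015 -1.    ] f [-0.5 -1.1 -0. ] w 0.0335
t 6.85 p [ 0.4625 -0.3243  0.1013] psi -0.17 ydir [-0.0014  0.0015 -1.    ] f [-0.3  0.7 -0.3] w 0.0331
```

View pics/side2c.png

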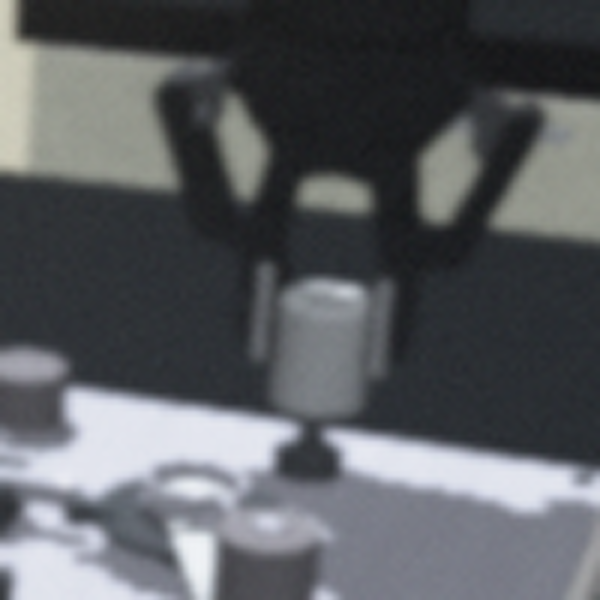

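View pics/scene2c.png

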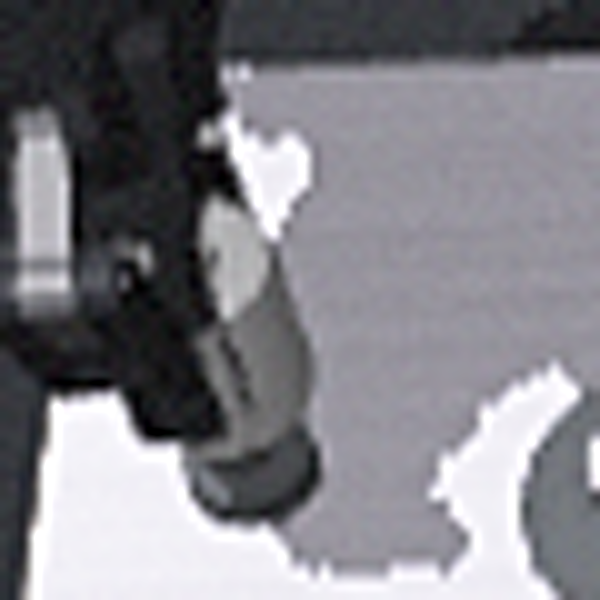

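Emit:
{"fn": "jog_arm", "kwargs": {"rows": [{"hand": 0.2, "dx": 0, "dy": 0.6, "dz": 0, "ax": 0, "ay": 0, "az": 0}, {"hand": 0.2, "dx": 0, "dy": 0.7, "dz": 0, "ax": 0, "ay": 0, "az": 0}, {"hand": 0.2, "dx": 0, "dy": 0.3, "dz": 0, "ax": 0, "ay": 0, "az": 0}, {"hand": 0.2, "dx": 0, "dy": 0.2, "dz": 0, "ax": 0, "ay": 0, "az": 0}, {"hand": 0.2, "dx": 0, "dy": 0, "dz": 0, "ax": 0, "ay": 0, "az": 0}]}}

```text
time_s: 7.27
position: [0.4627, -0.3245, 0.0838]
tool_rot: [[-0.003, -0.001, 1.0], [-1.0, 0.001, -0.003], [-0.001, -1.0, -0.001]]
ft_force: [-0.7, 0.2, -1.0]
grip_width: 0.033
```

Emit:
{"fn": "jog_arm", "kwargs": {"rows": [{"hand": 0.2, "dx": 0, "dy": 0.1, "dz": 0, "ax": 0, "ay": 0, "az": 0}, {"hand": 0.2, "dx": 0, "dy": 0.1, "dz": 0, "ax": 0, "ay": 0, "az": 0}, {"hand": 0.2, "dx": 0, "dy": 0, "dz": 0, "ax": 0, "ay": 0, "az": 0}, {"hand": 0.2, "dx": 0, "dy": 0, "dz": 0, "ax": 0, "ay": 0, "az": 0}, {"hand": 0.2, "dx": 0, "dy": 0, "dz": 0, "ax": 0, "ay": 0, "az": 0}]}}

```text
time_s: 7.68
position: [0.4629, -0.3247, 0.0825]
tool_rot: [[-0.003, 0.0, 1.0], [-1.0, -0.0, -0.003], [0.0, -1.0, 0.0]]
ft_force: [-0.1, 0.8, -0.8]
grip_width: 0.0331
```

Emit:
{"fn": "jog_arm", "kwargs": {"rows": [{"hand": 0.2, "dx": 0, "dy": 0.1, "dz": 0, "ax": 0, "ay": 0, "az": 0}, {"hand": 0.2, "dx": 0, "dy": 0, "dz": 0, "ax": 0, "ay": 0, "az": 0}, {"hand": 0.55, "dx": 0, "dy": 0, "dz": 0, "ax": 0, "ay": 0, "az": 0}, {"hand": 0.55, "dx": 0, "dy": 0, "dz": 0, "ax": 0, "ay": 0, "az": 0}, {"hand": 0.55, "dx": 0, "dy": 0, "dz": 0, "ax": 0, "ay": 0, "az": 0}]}}

```text
time_s: 8.1
position: [0.4628, -0.3247, 0.0813]
tool_rot: [[-0.003, -0.0, 1.0], [-1.0, 0.0, -0.003], [-0.0, -1.0, -0.0]]
ft_force: [0.3, -1.0, -0.9]
grip_width: 0.0467
```

```bash
python3 -c "
from h import *
s,im=ringw('pics/w6.png')"
```

```text
t 8.10 p [ 0.4628 -0.3247  0.0813] psi -0.17 ydir [-0.e+00  1.e-04 -1.e+00] f [ 0.3 -1.  -0.9] w 0.0467
```

View pics/w6.png

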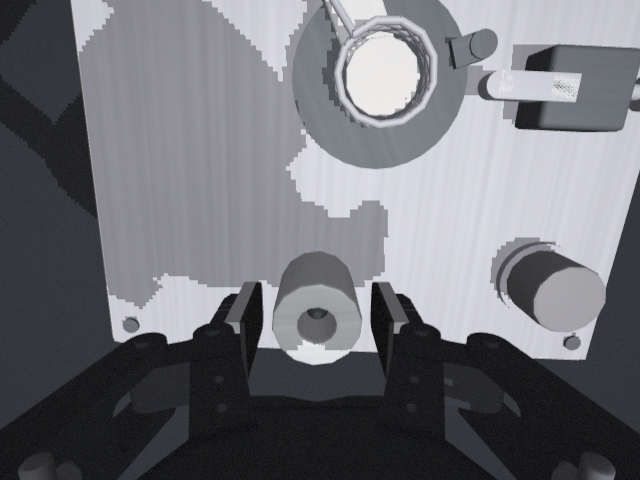

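Emit:
{"fn": "jog_arm", "kwargs": {"rows": [{"hand": 0.55, "dx": 0, "dy": -1.5, "dz": 0, "ax": 0, "ay": 0, "az": 0}, {"hand": 0.55, "dx": 0, "dy": -3.0, "dz": 0, "ax": 0, "ay": 0, "az": 0}, {"hand": 0.55, "dx": 0, "dy": -3.5, "dz": 0, "ax": 0, "ay": 0, "az": 0}, {"hand": 0.55, "dx": 0, "dy": -1.5, "dz": 0, "ax": 0, "ay": 0, "az": 0}, {"hand": 0.55, "dx": 0, "dy": 0, "dz": 0, "ax": 0, "ay": 0, "az": 0}]}}

```text
time_s: 8.57
position: [0.4639, -0.3257, 0.1802]
tool_rot: [[-0.003, 0.005, 1.0], [-1.0, -0.005, -0.003], [0.005, -1.0, 0.005]]
ft_force: [-0.6, -0.1, -0.1]
grip_width: 0.0468
```

```bash
python3 -c "
from h import *
s=show();im=imaging.get_image('side');cv2.imwrite('pics/side3.png',im[:,:,::-1]);crop('pics/side3.png','pics/side3c.png',320,150,500,290,4)
im=imaging.get_image('scene');cv2.imwrite('pics/scene3.png',im[:,:,::-1]);crop('pics/scene3.png','pics/scene3c.png',110,140,280,280,4)
plan([.444,-.2,.175],22,5)
print('exp seated top',proj('side',[.4628,-.3227,.108]),proj('scene',[.463,-.3227,.108]))"
```

```text
t 8.57 p [ 0.4639 -0.3257  0.1802] psi -0.16 ydir [ 0.0051 -0.0054 -1.    ] f [-0.6 -0.1 -0.1] w 0.0468
1 d [-2.49  0.02 -0.38] a [-0.   -4.43  0.  ]
2 d [-2.51  0.02 -0.19] a [-0.   -4.43  0.  ]
3 d [-2.52  0.02  0.01] a [-0.   -4.43  0.  ]
4 d [-2.51  0.02  0.2 ] a [-0.   -4.43  0.  ]
5 d [-2.49  0.02  0.39] a [-0.   -4.43  0.  ]
exp seated top [433.03064405 187.91011039] [139.59098392 177.10643709]
```

View pics/side3c.png

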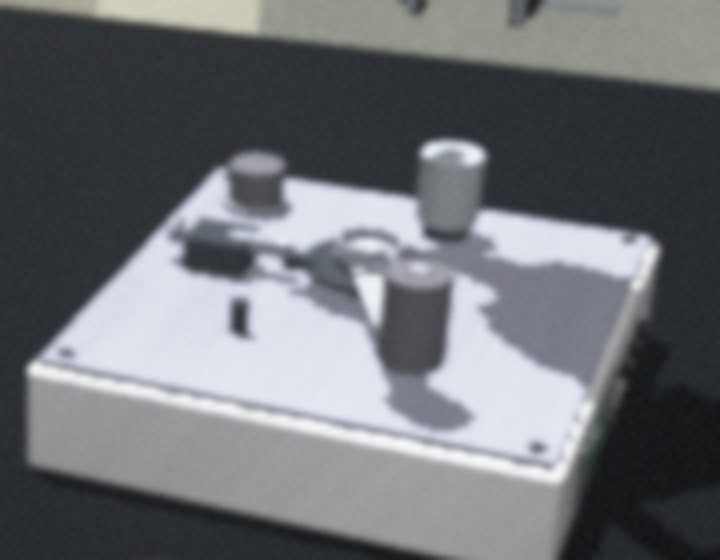

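View pics/scene3c.png

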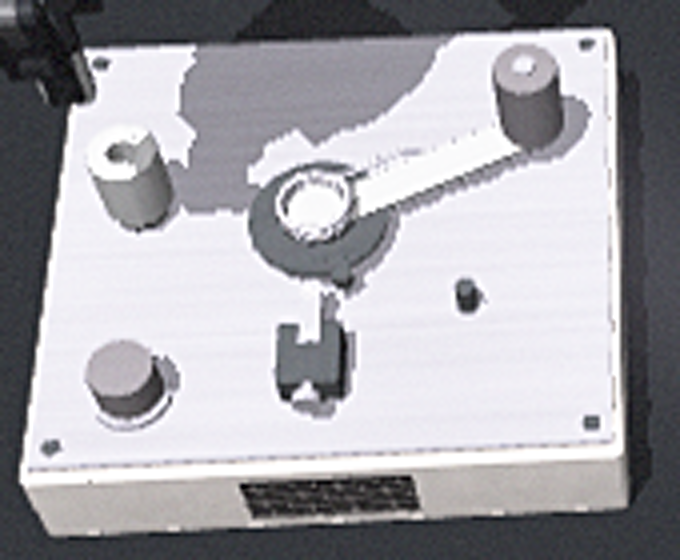

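Emit:
{"fn": "jog_arm", "kwargs": {"rows": [{"hand": 0.65, "dx": -2.5, "dy": 0, "dz": -0.35, "ax": 0, "ay": -4.4, "az": 0}, {"hand": 0.65, "dx": -3.3, "dy": 0, "dz": -0.3, "ax": 0, "ay": -4.4, "az": 0}, {"hand": 0.65, "dx": -3.3, "dy": 0, "dz": 0, "ax": 0, "ay": -4.4, "az": 0}, {"hand": 0.65, "dx": -3.3, "dy": 0, "dz": 0.3, "ax": 0, "ay": -4.4, "az": 0}, {"hand": 0.65, "dx": -3.0, "dy": 0, "dz": 0.5, "ax": 0, "ay": -4.4, "az": 0}]}}

```text
time_s: 9.08
position: [0.4391, -0.1693, 0.1747]
tool_rot: [[0.375, -0.003, 0.927], [-0.927, 0.002, 0.375], [-0.003, -1.0, -0.002]]
ft_force: [1.2, 0.6, 0.9]
grip_width: 0.0555
```

```bash
python3 -c "
from h import *
show();plan([.444,-.1255,.175],22,2)"
```

```text
t 9.08 p [ 0.4391 -0.1693  0.1747] psi 22.04 ydir [-0.0027  0.0021 -1.    ] f [1.2 0.6 0.9] w 0.0555
1 d [-1.94 -0.01  1.05] a [ 0.05  0.02 -0.09]
2 d [-1.94 -0.01  1.05] a [ 0.05  0.02 -0.09]
```

Emit:
{"fn": "jog_arm", "kwargs": {"rows": [{"hand": 0.65, "dx": -1.8, "dy": 0, "dz": 1.0, "ax": 0, "ay": 0, "az": 0}, {"hand": 0.65, "dx": -1.8, "dy": 0, "dz": 1.0, "ax": 0, "ay": 0, "az": 0}, {"hand": 0.65, "dx": 0, "dy": 0, "dz": 0, "ax": 0, "ay": 0, "az": 0}, {"hand": 0.65, "dx": 0, "dy": 0, "dz": 0, "ax": 0, "ay": 0, "az": 0}, {"hand": 0.65, "dx": 0, "dy": 0, "dz": 0, "ax": 0, "ay": 0, "az": 0}]}}

```text
time_s: 9.5
position: [0.4452, -0.1309, 0.1755]
tool_rot: [[0.372, -0.001, 0.928], [-0.928, 0.001, 0.372], [-0.001, -1.0, -0.001]]
ft_force: [-0.3, 0.3, 0.3]
grip_width: 0.0558
```

```bash
python3 -c "
from h import *
s,im=ringw('pics/w7.png');print(proj('wrist',[.444,-.1255,.124],s))"
```

```text
t 9.50 p [ 0.4452 -0.1309  0.1755] psi 21.83 ydir [-1.4e-03  6.0e-04 -1.0e+00] f [-0.3  0.3  0.3] w 0.0558
[319.89255575 251.36036126]
```

View pics/w7.png

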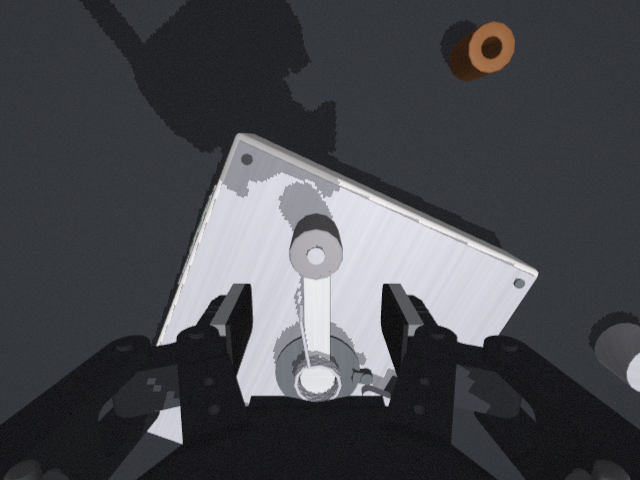

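```bash
python3 -c "
from h import *
s=show();P=onz('wrist',316.5,254,.124,s);print(P,(s['tool_rot'].T@(P-s['position']))*100)
r=P[:2];
for th in (-2.87,):
  piv=r-.115*np.array([np.cos(np.radians(115+th)),np.sin(np.radians(115+th))]);print('piv',piv)
  for q in (.2,.4,.6,.68,.72):
    a=np.radians(115+th)-q;print(q,piv+.115*np.array([np.cos(a),np.sin(a)]),np.degrees(a)-90)
"
```

```text
t 9.55 p [ 0.4453 -0.1312  0.1756] psi 21.79 ydir [-1.1e-03  5.0e-04 -1.0e+00] f [-0.2  0.5 -0.5] w 0.0552
[ 0.44286992 -0.12807951  0.124     ] [-0.37381912  5.16426796 -0.10555668]
piv [ 0.4861915  -0.23460764]
0.2 [ 0.46489734 -0.12159631] 10.670844097383537
0.4 [ 0.48777369 -0.11961852] -0.7883118052329223
0.6 [ 0.51058696 -0.12222498] -12.247467707849395
0.68 [ 0.51948996 -0.12453397] -16.831130068895988
0.72 [ 0.5238651 -0.1259536] -19.122961249419276
```

Emit:
{"fn": "jog_arm", "kwargs": {"rows": [{"hand": 0.65, "dx": -0.35, "dy": 1.0, "dz": -0.1, "ax": 0, "ay": 0, "az": 0}, {"hand": 0.65, "dx": 0, "dy": 3.0, "dz": 0, "ax": 0, "ay": 0, "az": 0}, {"hand": 0.65, "dx": 0, "dy": 3.5, "dz": 0, "ax": 0, "ay": 0, "az": 0}, {"hand": 0.65, "dx": 0, "dy": 1.2, "dz": 0, "ax": 0, "ay": 0, "az": 0}, {"hand": 0.65, "dx": 0, "dy": 0, "dz": 0, "ax": 0, "ay": 0, "az": 0}]}}

```text
time_s: 9.97
position: [0.4417, -0.1277, 0.0865]
tool_rot: [[0.371, -0.006, 0.929], [-0.929, 0.003, 0.371], [-0.005, -1.0, -0.004]]
ft_force: [0.1, 0.7, -0.2]
grip_width: 0.0558
```

Emit:
{"fn": "jog_arm", "kwargs": {"newtons": 40, "rows": [{"hand": 0.65, "dx": 0, "dy": 0, "dz": 0, "ax": 0, "ay": 0, "az": 0}, {"hand": 0.2, "dx": 0, "dy": 0, "dz": 0, "ax": 0, "ay": 0, "az": 0}, {"hand": 0.2, "dx": 0, "dy": 0, "dz": 0, "ax": 0, "ay": 0, "az": 0}, {"hand": 0.2, "dx": 0, "dy": 0, "dz": 0, "ax": 0, "ay": 0, "az": 0}, {"hand": 0.2, "dx": 0, "dy": 0, "dz": 0, "ax": 0, "ay": 0, "az": 0}]}}

```text
time_s: 10.38
position: [0.4437, -0.1283, 0.0905]
tool_rot: [[0.372, 0.002, 0.928], [-0.928, -0.002, 0.372], [0.002, -1.0, 0.001]]
ft_force: [-1.5, -1.4, 7.3]
grip_width: 0.0311
```

```bash
cat >> h.py <<'E'
def arc(p0,psi0,q0,q1,n,piv):
    """gripped-roller arc: TCP turns about piv by -(q1-q0); rows as chord steps"""
    dq=(q1-q0)/n;c=np.array(piv);p=np.array(p0[:2]);psi=np.radians(psi0)
    for i in range(n):
        a=-dq;Rm=np.array([[np.cos(a),-np.sin(a)],[np.sin(a),np.cos(a)]])
        pn=c+Rm@(p-c);d=(pn-p)*100
        z=np.array([np.cos(psi),np.sin(psi)]);x=np.array([z[1],-z[0]])
        print(i+1,"dx %.2f dz %.2f ay %.2f"%(d@x,d@z,np.degrees(dq)),pn);p=pn;psi-=dq
E
python3 -c "
from h import *
s,im=ringw('pics/w8.png');arc(s['position'],22,0,.68,15,(.4862,-.2346))"
```

```text
t 10.38 p [ 0.4437 -0.1283  0.0905] psi 21.83 ydir [ 0.0021 -0.0018 -1.    ] f [-1.5 -1.4  7.3] w 0.0311
1 dx 0.01 dz 0.52 ay 2.60 [ 0.44860012 -0.12644524]
2 dx 0.01 dz 0.52 ay 2.60 [ 0.45354009 -0.12485242]
3 dx 0.01 dz 0.52 ay 2.60 [ 0.45854716 -0.12348509]
4 dx 0.01 dz 0.52 ay 2.60 [ 0.46361106 -0.12234609]
5 dx 0.01 dz 0.52 ay 2.60 [ 0.46872137 -0.12143773]
6 dx 0.01 dz 0.52 ay 2.60 [ 0.47386759 -0.1207619 ]
7 dx 0.01 dz 0.52 ay 2.60 [ 0.47903915 -0.12031998]
8 dx 0.01 dz 0.52 ay 2.60 [ 0.48422543 -0.12011287]
9 dx 0.01 dz 0.52 ay 2.60 [ 0.48941576 -0.12014101]
10 dx 0.01 dz 0.52 ay 2.60 [ 0.49459949 -0.12040433]
11 dx 0.01 dz 0.52 ay 2.60 [ 0.49976596 -0.1209023 ]
12 dx 0.01 dz 0.52 ay 2.60 [ 0.50490455 -0.12163389]
13 dx 0.01 dz 0.52 ay 2.60 [ 0.51000471 -0.1225976 ]
14 dx 0.01 dz 0.52 ay 2.60 [ 0.51505596 -0.12379145]
15 dx 0.01 dz 0.52 ay 2.60 [ 0.52004791 -0.12521298]
```

View pics/w8.png

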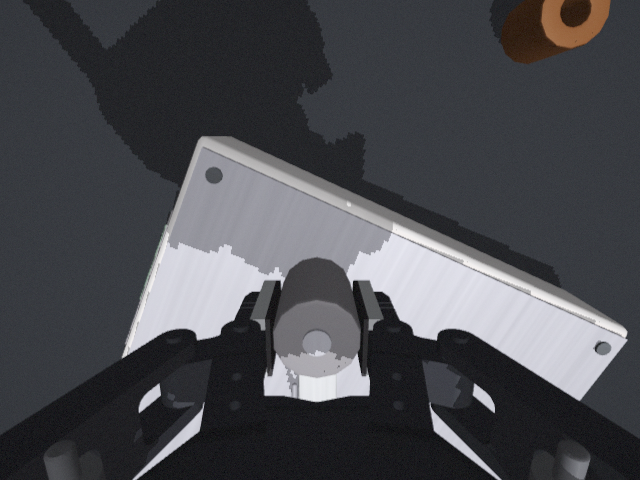

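Emit:
{"fn": "jog_arm", "kwargs": {"rows": [{"hand": 0.2, "dx": 0, "dy": 0, "dz": 0.5, "ax": 0, "ay": 2.6, "az": 0}, {"hand": 0.2, "dx": 0, "dy": 0, "dz": 0.5, "ax": 0, "ay": 2.6, "az": 0}, {"hand": 0.2, "dx": 0, "dy": 0, "dz": 0.5, "ax": 0, "ay": 2.6, "az": 0}, {"hand": 0.2, "dx": 0, "dy": 0, "dz": 0.5, "ax": 0, "ay": 2.6, "az": 0}, {"hand": 0.2, "dx": 0, "dy": 0, "dz": 0.5, "ax": 0, "ay": 2.6, "az": 0}]}}

```text
time_s: 10.85
position: [0.4677, -0.1213, 0.0905]
tool_rot: [[0.153, 0.001, 0.988], [-0.988, -0.003, 0.153], [0.003, -1.0, 0.001]]
ft_force: [-1.7, -5.0, 5.9]
grip_width: 0.031
```

Emit:
{"fn": "jog_arm", "kwargs": {"rows": [{"hand": 0.2, "dx": 0, "dy": 0, "dz": 0.52, "ax": 0, "ay": 2.6, "az": 0}, {"hand": 0.2, "dx": 0, "dy": 0, "dz": 0.52, "ax": 0, "ay": 2.6, "az": 0}, {"hand": 0.2, "dx": 0, "dy": 0, "dz": 0.52, "ax": 0, "ay": 2.6, "az": 0}, {"hand": 0.2, "dx": 0, "dy": 0, "dz": 0.52, "ax": 0, "ay": 2.6, "az": 0}, {"hand": 0.2, "dx": 0, "dy": 0, "dz": 0.52, "ax": 0, "ay": 2.6, "az": 0}]}}

```text
time_s: 11.27
position: [0.4937, -0.1198, 0.0905]
tool_rot: [[-0.073, 0.002, 0.997], [-0.997, -0.003, -0.073], [0.003, -1.0, 0.002]]
ft_force: [-2.5, -4.8, 4.6]
grip_width: 0.0312
```

```bash
python3 -c "
from h import *
s=show();c=np.array([.4862,-.2346]);d=s['position'][:2]-c;print(np.linalg.norm(d),'q',np.radians(112.13)-np.arctan2(d[1],d[0]))"
```

```text
t 11.27 p [ 0.4937 -0.1198  0.0905] psi -4.21 ydir [ 0.0017 -0.0029 -1.    ] f [-2.5 -4.8  4.6] w 0.0312
0.1150514964728991 q 0.45161203416647866
```

Emit:
{"fn": "jog_arm", "kwargs": {"rows": [{"hand": 0.2, "dx": 0, "dy": 0, "dz": 0.54, "ax": 0, "ay": 2.7, "az": 0}, {"hand": 0.2, "dx": 0, "dy": 0, "dz": 0.54, "ax": 0, "ay": 2.7, "az": 0}, {"hand": 0.2, "dx": 0, "dy": 0, "dz": 0.54, "ax": 0, "ay": 2.7, "az": 0}, {"hand": 0.2, "dx": 0, "dy": 0, "dz": 0.54, "ax": 0, "ay": 2.7, "az": 0}, {"hand": 0.2, "dx": 0, "dy": 0, "dz": 0.54, "ax": 0, "ay": 2.7, "az": 0}]}}

```text
time_s: 11.68
position: [0.5201, -0.1243, 0.0905]
tool_rot: [[-0.304, 0.001, 0.953], [-0.953, -0.003, -0.304], [0.002, -1.0, 0.002]]
ft_force: [-3.2, -5.7, 5.7]
grip_width: 0.0309
```

Emit:
{"fn": "jog_arm", "kwargs": {"rows": [{"hand": 0.2, "dx": 0, "dy": 0, "dz": 0, "ax": 0, "ay": 0, "az": 0}, {"hand": 0.2, "dx": 0, "dy": 0, "dz": 0, "ax": 0, "ay": 0, "az": 0}, {"hand": 0.2, "dx": 0, "dy": 0, "dz": 0, "ax": 0, "ay": 0, "az": 0}, {"hand": 0.2, "dx": 0, "dy": 0, "dz": 0, "ax": 0, "ay": 0, "az": 0}, {"hand": 0.2, "dx": 0, "dy": 0, "dz": 0, "ax": 0, "ay": 0, "az": 0}]}}

```text
time_s: 12.1
position: [0.5198, -0.1243, 0.0905]
tool_rot: [[-0.302, 0.001, 0.953], [-0.953, -0.003, -0.302], [0.002, -1.0, 0.002]]
ft_force: [-2.2, -4.1, 6.1]
grip_width: 0.031
```

```bash
python3 -c "
from h import *
s=show();c=np.array([.4862,-.2346]);d=s['position'][:2]-c;print(np.linalg.norm(d),'q',np.radians(112.13)-np.arctan2(d[1],d[0]))
im=imaging.get_image('side');cv2.imwrite('pics/side4.png',im[:,:,::-1]);crop('pics/side4.png','pics/side4c.png',320,150,500,290,4)
im=imaging.get_image('scene');cv2.imwrite('pics/scene4.png',im[:,:,::-1])
ringw('pics/w9.png')"
```

```text
t 12.10 p [ 0.5198 -0.1243  0.0905] psi -17.57 ydir [ 0.0012 -0.0028 -1.    ] f [-2.2 -4.1  6.1] w 0.0310
0.11528494093881334 q 0.6821882946316458
t 12.20 p [ 0.5198 -0.1243  0.0905] psi -17.56 ydir [ 0.0013 -0.0028 -1.    ] f [-2.4 -5.3  5.4] w 0.0309
```

View pics/side4c.png

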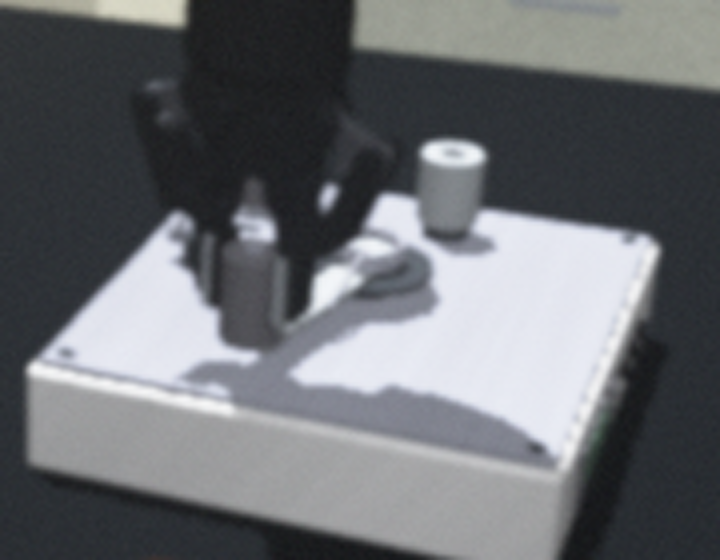

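View pics/scene4.png

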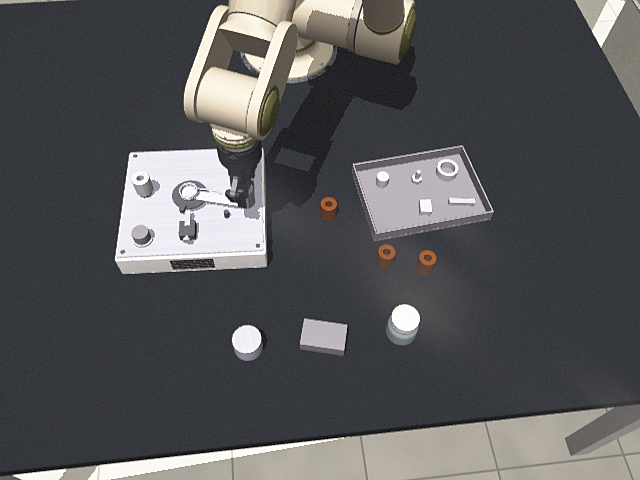

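View pics/w9.png

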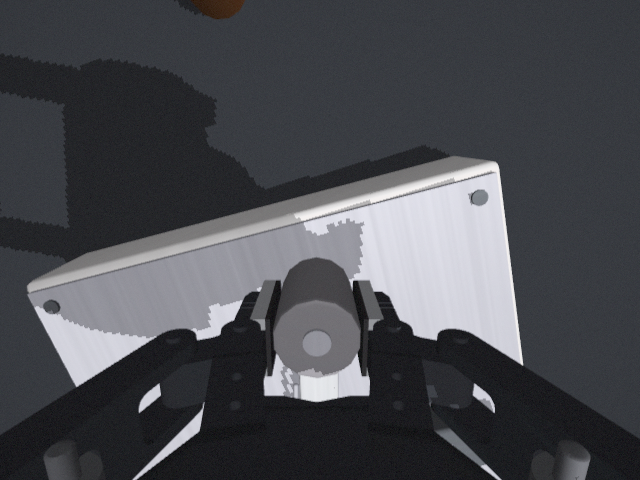

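```bash
python3 -c "
from h import *
s=show();print(s['wrist_torque']);c=np.array([.4862,-.2346])
for nm,P in [('side',onz('side',320+250/4,150+247/4,.124)),('wrist',onz('wrist',317,340,.124,s))]:
    d=P[:2]-c;print(nm,P,np.linalg.norm(d),'q',np.radians(112.13)-np.arctan2(d[1],d[0]))
crop('pics/scene4.png','pics/scene4c.png',110,140,280,280,4)"
```

```text
t 12.25 p [ 0.5198 -0.1243  0.0905] psi -17.57 ydir [ 0.0012 -0.0027 -1.    ] f [-1.3 -4.9  6. ] w 0.0311
[-0.64285795  0.56312231  0.78887495]
side [ 0.5223194  -0.12664756  0.124     ] 0.1138347119219333 q 0.7091191247393445
wrist [ 0.51856028 -0.12455467  0.124     ] 0.1147046776824905 q 0.6722426330863305
```

View pics/scene4c.png

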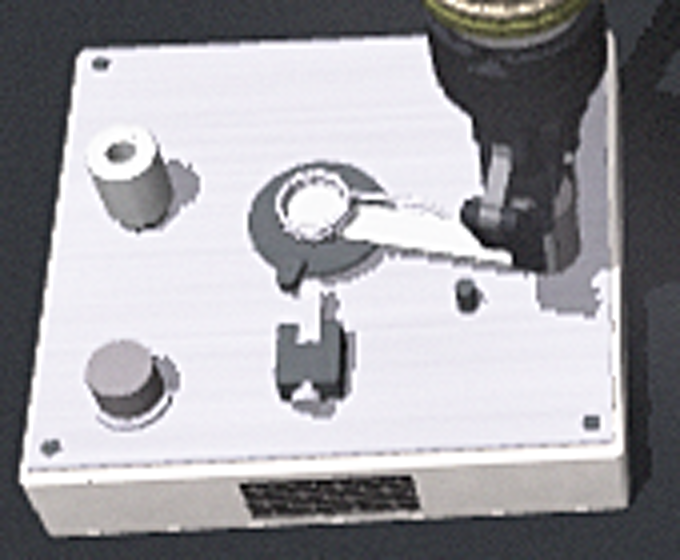

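```bash
python3 -c "
from h import *
show();print(job.close_job())"
```

```text
t 12.25 p [ 0.5198 -0.1243  0.0905] psi -17.57 ydir [ 0.0012 -0.0027 -1.    ] f [-1.3 -4.9  6. ] w 0.0311
the job is handed in; nothing more can be done
None
```

The idler is on the spindle and released, and the job was handed in at 12.3 s with the gripper still holding the tensioner arm back.

- **Idler:** The side view put the top of the idler within 1 pixel of where a fully seated one should be. It stood upright and stayed put through the tensioner move.
- **Tensioner:** I gripped the roller and swung it round its arc. The arm angle came out at about 0.68 rad from the tool pose, 0.67 from the wrist camera and 0.71 from the side camera. All three are past the click at 0.55 and short of the end stop at 0.80. The scene picture shows the tooth beyond the pawl and the pawl down.
- **Everything else:** In the last scene picture the other five parts were still in the tray. The bystanders and the brown look-alikes were where they started.

**A reading that disagreed:** the wrist force along the push, about 2 N, was below the 7–10 N expected from the spring. I think the grip is carrying part of the spring load as a moment, since the wrist showed about 0.8 N m about the vertical. The arm held steady over the last checks.

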